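# Moisture reading on a plaster hump mould

## Robot

A 7-joint arm with a two-finger parallel gripper is mounted at the origin on the work surface. World frame = base frame: x ahead of the robot, y to its left, z up, the work surface at z = 0. Lengths are in m, angles in rad, forces in N, time in s.
With the tool pointing down it reaches from about 0.4 to 0.9 m from the base axis. Payload 5.6 kg.
Tool frame: the origin (TCP) lies midway between the tips of the shut fingers; the grasp point (between the pads) lies 19 mm behind it; z points along the fingers, y is the line along which they close (so a half turn about z gives the same grasp; the last joint's range is limited). The gripper opens to 92 mm and grips with 3 to 60 N. Pads are 20 mm wide; open, the fingers measure 128 mm over their backs; the gripper's body (75 mm by 189 mm) begins 69 mm behind the grasp point.
Start: joints at [1.213, 0.468, -0.012, 1.603, 0.006, 1.071, -0.056], TCP at [0.201, -0.618, 0.215] pointing down, gripper open.
Joint ranges: [-2.53, 2.53], [-0.31, 2.02], [-1.57, 1.55], [0.28, 2.44], [-1.29, 4.43], [0.15, 1.84], [-2.92, 2.92]. Speed limits (rad/s): [2.57, 2.57, 3.14, 3.14, 3.14, 3.14, 3.14].

## Interface

Orientations are given as a 3x3 rotation matrix whose columns are the frame's x, y, z axes.
In Python, from station import env, effector, solver, viewer, workorder, search_frame, tip_of gives the robot as it stands. Calls block until the motion is done:
- env.reach(position, orientation): joint-space move of the TCP to a pose.
- env.movel(position, frame=None, rate=0.15): straight line of the TCP; frame=None keeps the orientation; rate is the mean speed in m/s.
- env.goto_joints(angles): joint-space move.
- effector.release() and effector.grasp(squeeze=None): open the fingers fully, or close them until they stop; squeeze is the grip in N (None keeps the last).
- env.pause(seconds).
- solver.inverse_kinematics(position, orientation): joint angles nearest the present ones, or None.
- env.sense(): the state.
- viewer.read_camera(name): name is "scene" or "top" or "wrist"; returns (picture, depth): 420x560x3 uint8, red, green, blue; 420x560 float32, m along the optical axis (not along the pixel's ray), 0 where there is no reading.
- viewer.camera_info(name): a dict with "intrinsics" (3x3 intrinsics, pixels), "dist_coeffs" ([k1, k2, p1, p2, k3] as OpenCV has them; the pictures are not rectified), "eye" and "rotation" of the camera in the world; the wrist camera has in their place "T_tool_cam" (4x4, takes a point from camera to tool coordinates, whose origin is the TCP and whose axes are the flange's). Camera axes: x right, y up, looking along -z (the intrinsics and any distortion apply to the point x, -y, -z); pixel columns grow to the right and rows downward; lengths in m; the calibration is good to about 2 mm. A picture is of the moment at which its call begins: read the wrist's pose just before it. camera_info takes no time and is no camera call.
A pose or a line that the arm cannot do raises env.PlanningError and nothing moves.
- workorder.finish_job(): hands the job in; it is judged then, once.
Trained networks look in the newest picture that a camera, given by its name, has taken for a name from the list of things; names that differ only in an ending like _2 or _b are one class to them, and where a whole thing is asked for, a point or a joint stands for the part that bears it (a point fixed in the world has none). Each returns a list of dicts, best first, with "score" (0 to 1); they miss things now and then, are a little off and sometimes report something else, mostly with a low value. They report only what shows in the picture. A call takes as long as a camera call. They do not tell look-alikes from the thing itself.
- search_frame(camera, name): "at" ([x, y, z] in m, in world coordinates, good to about 4 mm: the middle of the surface that is visible of it).
- tip_of(camera, name): "at" ([x, y, z] in m, in world coordinates, good to about 4 mm: a listed point, or the origin of a listed thing).
The state is a dict: "t": time; "joint_positions": joint angles; "joint_velocities": joint speeds; "tau": joint torques, N m; "ee_pos": TCP position; "tcp_rot": TCP orientation; "wrist_force": force on the tool from outside, world axes, zero at the start; "moment": the same for the moment, N m; "gripper_width": finger opening in m; "grasp_force": force on a finger pad.
Only numpy, scipy, OpenCV 4.12 (cv2) and the standard library are available. Lean on these libraries where they do the work, as an engineer would, in place of code of your own. Each camera call takes 0.05 s, during which the arm holds its last target. There are 200 camera calls.

## Task

Check whether the plaster hump mould on the banding wheel is dry: lift the moisture meter out of its stand, set its sprung foot on the pencilled cross on the mould's sloping side, and hold the meter square to that slope. Feel the foot go in against its spring until it stops against the meter's nose, then press no harder (light pressure, well under a kilo and a half), and do not shift the mould or disturb the other things on the bench. Finish still holding the meter there, steady and pressed home, so that the reading can be taken: nothing is put down.

Things in the scene. Friction and masses are not known exactly. Their poses are not given: they have to be found in the camera images.
- meter: Moisture meter standing upright in its stand, foot down. Grey case 46 mm wide (x) by 28 mm thick (y), 34 to 130 mm above the origin; under it a black nose 26 mm across, its end 16 mm above the origin; then the sprung metal foot. About 185 g. Origin: on the long axis, at the underside of the foot when the foot is out. z runs from foot to top of case (up while it stands); screen on -y face.
- meter_grip (a point): Good place to grip the meter: on its long axis, 92 mm above its origin and 38 mm below its top; the fingers close on the two 46 mm wide faces, along the meter's y axis, across 28 mm. Axes as the meter's.
- foot_face (a point): Centre of the flat underside of the meter's sprung foot, a steel disc with a rubber sole, 24 mm across and 6 mm thick. It moves with the foot; z points up into the meter.
- foot (a joint): How far the sprung foot is pushed in towards the nose, along the meter's long axis: 0 m out, 0.010 m fully home, foot against the nose. The spring needs 2.5 N to start moving and rises evenly to 6.5 N at home (0.4 N per mm). Pushed over 7 N, the nose itself gives on a rubber buffer, up to 5 mm at 4 N per mm; after that it is hard.
- stand: Holder fixed to the bench: base 96 x 76 x 6 mm and on it an open-topped black box, outside 60 (x) x 42 mm (y), top 70 mm above the bench. The meter stands loosely in it, 2 mm to spare all round, its foot on a floor 11 mm above the bench, its x and y along the stand's; draw it straight up by over 60 mm to clear. Origin: centre of the underside, on the bench.
- mould: Solid plaster hump mould, a hexagon 190 mm across flats (219 mm over corners), 47 mm high: upright edge 19 mm high, then six flat sides sloping up at 25 degrees from level to a flat top 62 mm across. About 1.3 kg, loose on the wheel's head. Origin: centre of its underside, 78 mm above the bench; z up. The pencilled cross is on the sloping side towards its -x.
- mark: Pencilled cross on one of the mould's flat sloping sides, dark lines 26 mm long. Origin: the crossing point, on the plaster surface, 63 mm from the mould's axis and about 111 mm above the bench. z points straight out of the sloping face (up and outwards, 25 degrees from vertical), x up the slope, y level along the slope.
- banding_wheel: Blue cast-iron banding wheel (potter's turntable) that carries the mould: base 156 mm across, round head 220 mm across whose top is 78 mm above the bench. The head turns on its bearing with slight friction if it is pushed sideways off its axis. Origin: centre of the underside of the base, on the bench.
- brush_jar: Bystander: white jar 86 mm across and 110 mm high, full of brushes that stand up to 240 mm above the bench. Origin: centre of its underside.
- mug: Bystander: white mug 82 mm across, 95 mm high, handle towards its +y. Origin: centre of its underside.
- bowl: Bystander: small terracotta bowl 130 mm across, 50 mm high. Origin: centre of its underside.
- loop_tool: Bystander: loop trimming tool lying on the bench between robot and wheel, 185 mm long, 22 mm wide at the loop, 12 mm thick. Origin: on the bench near its middle; x along it towards the loop.
There are look-alikes about, which are no part of the job. Of the things that look like the meter, the smallest one is meant.

How it is judged:
On the way:
1. the meter is drawn clear of its stand, in the hand (height (world z) of meter above 0.072 m and contact force between the fingers and meter above 2 N and contact force between meter and stand below 0.1 N), for 0.2 s.
At the end, for the whole second after the job is handed in: Meter held in the fingers, at rest: foot centre within 8 mm of the cross, long axis within 7 degrees of square to the sloping face, foot pushed in over 8 of its 10 mm, push on the mould 4 to 15 N, stand not touched, cross within 10 mm of where it began. Ends while holding all this (distance between foot_face and mark below 0.008 m and angle between the z axis of meter and the z axis of mark, either way round below 0.12 rad and value of joint foot above 0.008 m and contact force between meter and mould between 4 and 15 N and contact force between the fingers and meter above 2 N and contact force between meter and stand below 0.1 N and linear speed of meter below 0.01 m/s and distance of mark from where it was at the start of the episode below 0.01 m); the arm keeps its last pose, push and grip.
It fails at once if the mould is pushed with more than 30 N by the meter (contact force between meter and mould above 30 N).
It fails at once if the mould is shoved or turned so that the cross moves by more than 20 mm (distance of mark from where it was at the start of the episode above 0.02 m).
It fails at once if a bystander is disturbed: the brush jar, mug, bowl or loop tool moves by more than 30 mm (distance of any of brush_jar, mug, bowl, loop_tool from where it was at the start of the episode above 0.03 m).
It also fails if it takes over 45 s, if anything falls off the work surface, if the arm or the gripper's body presses on something with over 40 N, if the wrist force passes 120 N, or if a joint passes its speed limit or range.

## Working session

There is one attempt and no reset: what is moved stays moved. The work goes in short steps, each a Python script; the robot and the scene stay as the last script left them, time stands still between calls to the robot, and variables do not carry over. Pictures are saved under pics/ and viewed, at most 10 in all, crops included, and the job is handed in when it is done.

```bash
mkdir -p pics; cat > h.py <<'E'
import numpy as np, cv2
from station import env, effector, solver, viewer, workorder, search_frame, tip_of
def cloud(cam):
    s=env.sense(); img,d=viewer.read_camera(cam); i=viewer.camera_info(cam)
    h,w=d.shape; u,v=np.meshgrid(np.arange(w),np.arange(h))
    p=cv2.undistortPoints(np.stack([u,v],-1).reshape(-1,1,2).astype(float),np.array(i["intrinsics"]),np.array(i["dist_coeffs"])).reshape(h,w,2)
    c=np.stack([p[...,0]*d,-p[...,1]*d,-d],-1)
    if "eye" in i: P=c@np.array(i["rotation"]).T+np.array(i["eye"])
    else:
        T=np.array(i["T_tool_cam"]); P=(c@T[:3,:3].T+T[:3,3])@np.array(s["tcp_rot"]).T+np.array(s["ee_pos"])
    P[d==0]=np.nan
    return img,P
def save(img,n,s=1): cv2.imwrite(f"pics/{n}.png",cv2.resize(img[...,::-1],None,fx=s,fy=s))
E
python3 - <<'E'
from h import *
for c in("scene","top"):
    img,P=cloud(c); save(img,c,1.4); np.save(c,P); np.save(c+"i",img)
    for n in("meter","mark","mould","stand","banding_wheel","brush_jar","mug","bowl","loop_tool"):
        for f in(search_frame,tip_of):
            print(c,n,f.__name__,[(np.round(r["at"],3).tolist(),round(r["score"],2)) for r in f(c,n)][:4])
print(env.sense())
E
```

```text
scene meter call [([0.453, -0.432, 0.139], 0.8), ([0.352, -0.308, 0.142], 0.78), ([0.46, -0.304, 0.125], 0.7), ([0.443, 0.276, 0.106], 0.27)]
scene meter call [([0.434, -0.43, -0.001], 0.97), ([0.449, -0.3, 0.008], 0.67), ([0.329, -0.304, 0.004], 0.63)]
scene mark call []
scene mark call [([0.706, 0.298, 0.002], 0.3)]
scene mould call [([0.599, -0.071, 0.109], 0.66)]
scene mould call [([0.581, -0.057, 0.077], 0.8)]
scene stand call [([0.481, -0.315, 0.012], 0.85)]
scene stand call [([0.455, -0.3, 0.002], 0.6)]
scene banding_wheel call [([0.646, -0.116, 0.079], 0.89)]
scene banding_wheel call [([0.585, -0.056, 0.001], 0.8)]
scene brush_jar call [([0.444, 0.279, 0.105], 0.65), ([0.695, 0.32, 0.03], 0.21)]
scene brush_jar call [([0.428, 0.294, 0.002], 0.85)]
scene mug call [([0.665, -0.258, 0.048], 0.76)]
scene mug call []
scene bowl call [([0.695, 0.318, 0.03], 0.91), ([0.388, 0.04, 0.012], 0.22)]
scene bowl call [([0.709, 0.3, 0.002], 0.69)]
scene loop_tool call [([0.387, 0.042, 0.011], 0.55)]
scene loop_tool call [([0.387, 0.039, 0.002], 0.6)]
top meter call [([0.448, -0.287, 0.138],
[... 1220 characters left out ...]
628437]), 'joint_velocities': array([0.0007059 , 0.00038453, 0.00049345, 0.0006134 , 0.0001818 ,
       0.00092211, 0.00175175]), 'tau': array([-7.32434614e-06, -5.20407486e+01, -1.24143861e-02, -2.44054163e+01,
       -5.66562382e-02,  1.14322724e-02,  4.15282273e-05]), 'ee_pos': array([ 0.2011894 , -0.61809753,  0.21460524]), 'tcp_rot': array([[ 9.50892262e-01,  3.09522059e-01, -2.63077217e-05],
       [ 3.09522057e-01, -9.50892261e-01, -6.11005426e-05],
       [-4.39277747e-05,  4.99572130e-05, -9.99999998e-01]]), 'wrist_force': array([ 0.62505363, -0.2408622 , -0.2185303 ]), 'moment': array([-0.00523662,  0.01945798,  0.00648953]), 'grasp_force': 0.0, 'gripper_width': 0.0917872679395545}
```

View pics/scene.png

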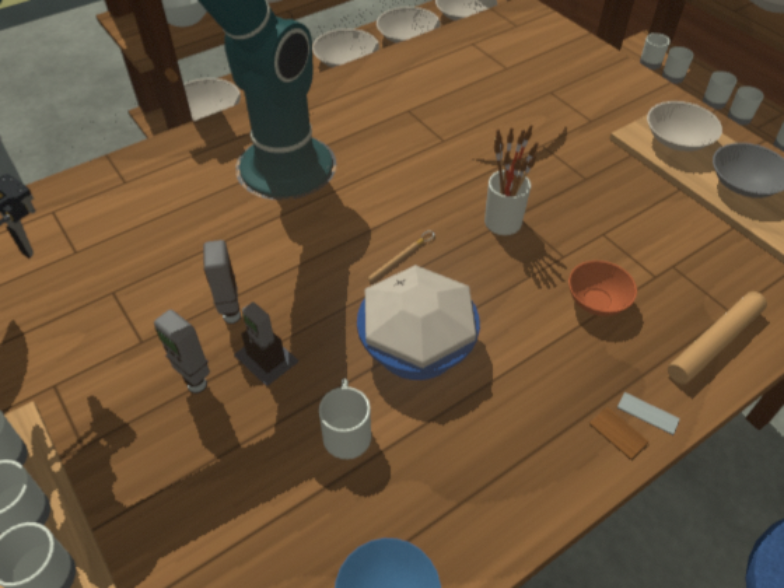

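View pics/top.png

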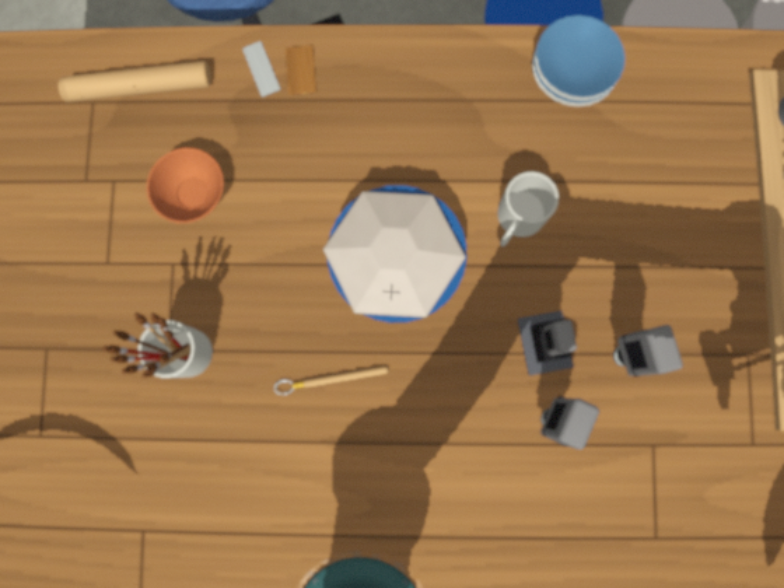

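The scene view shows the real meter in its stand at about (262,340), with two bigger look-alikes at (185,350) and (222,280). The top view shows the cross at (391,291) on the mould's robot-facing side, and the stand at (547,343). Next I'll fit the stand yaw, meter top and sloping face.

```bash
python3 - <<'E'
from h import *
for c in("scene","top"):
    P=np.load(c+".npy"); I=np.load(c+"i.npy").astype(int)
    x,y,z=[P[...,k] for k in range(3)]
    near=(abs(x-.45)<.075)&(abs(y+.298)<.065)
    m=near&(z>.0035)&(z<.010)&(I.max(-1)<110)&(I.max(-1)-I.min(-1)<25)
    r=cv2.minAreaRect(P[m][:,:2].astype(np.float32)*1000); print(c,"base",m.sum(),np.round(r[0],1),np.round(r[1],1),r[2])
    for lo,hi in((.064,.074),(.128,.150)):
        m=near&(z>lo)&(z<hi)
        if m.sum()<5: continue
        q=P[m]; r=cv2.minAreaRect(q[:,:2].astype(np.float32)*1000); print(c,lo,m.sum(),np.round(r[0],1),np.round(r[1],1),r[2],q.mean(0).round(4),np.median(q[:,2]))
    # mould face
    m=(np.hypot(x-.518,y+.049)<.024)&(z>.09)&(z<.14)
    q=P[m]; ce=q.mean(0); n=np.linalg.svd(q-ce)[2][2]; n*=np.sign(n[2])
    print(c,"face",m.sum(),ce.round(4),n.round(3),"tilt",np.degrees(np.arccos(n[2])),"az",np.degrees(np.arctan2(n[1],n[0])))
    g=I.sum(-1); dark=m&(g<np.median(g[m])-90)
    if dark.any(): print("dark",dark.sum(),P[dark].mean(0).round(4), "bbox mid",((P[dark].max(0)+P[dark].min(0))/2).round(4),np.ptp(P[dark],axis=0).round(4))
    # mould outline
    m=(np.hypot(x-.584,y+.05)<.115)&(z>.089)
    q=P[m]; print("mould mean of top",P[(np.hypot(x-.584,y+.05)<.06)&(z>.1225)].mean(0).round(4))
    pts=P[(np.hypot(x-.584,y+.05)<.13)&(z>.092)][:,:2]*1000
    if c=="top":
        (cx,cy),rad=cv2.minEnclosingCircle(pts.astype(np.float32)); print("circ",cx,cy,rad)
        ap=cv2.approxPolyDP(cv2.convexHull(pts.astype(np.float32)),12,True)[:,0]; print(ap.round(0).tolist())
T=viewer.camera_info("wrist")["T_tool_cam"]; print(np.round(T,3))
E
```

```text
scene base 343 [ 452.7 -298.1] [97.1 78.1] 10.94312858581543
scene 0.064 147 [ 453.9 -298.1] [63.1 43.9] 10.857341766357422 [ 0.4664 -0.3033  0.0702] 0.07053704951958761
scene 0.128 233 [ 452.9 -299.2] [48.  28.9] 11.68203353881836 [ 0.4567 -0.3002  0.1402] 0.14155220330030827
scene face 147 [ 0.5181 -0.0493  0.1131] [-0.429  0.031  0.903] tilt 25.446032605924135 az 175.82113320221347
dark 14 [ 0.5199 -0.046   0.1139] bbox mid [ 0.5189 -0.0465  0.1137] [0.0201 0.0135 0.0121]
mould mean of top [ 0.5841 -0.0513  0.1265]
top base 433 [ 450.6 -295.4] [95.7 74.6] 10.356761932373047
top 0.064 178 [ 450.2 -296.5] [60.4 41.7] 9.551472663879395 [ 0.4473 -0.2877  0.0697] 0.06990744734634691
top 0.128 307 [ 450.2 -296. ] [46.9 27. ] 8.161928176879883 [ 0.4498 -0.2947  0.1397] 0.14038269158236671
top face 432 [ 0.5182 -0.049   0.1119] [-0.423  0.024  0.906] tilt 25.08519479825682 az 176.7306735733303
dark 14 [ 0.5171 -0.0452  0.1111] bbox mid [ 0.5167 -0.0459  0.111 ] [0.0101 0.0126 0.0063]
mould mean of top [ 0.5793 -0.0474  0.1255]
circ 580.1397094726562 -47.40949249267578 108.55992126464844
[[676.0, 4.0], [585.0, 61.0], [492.0, 14.0], [484.0, -97.0], [573.0, -155.0], [673.0, -103.0]]
[[-0.     0.96   0.281  0.079]
 [ 1.    -0.     0.001  0.   ]
 [ 0.001  0.281 -0.96  -0.17 ]
 [ 0.     0.     0.     1.   ]]
```

```bash
python3 - <<'E'
from h import *
for c in("scene","top"):
    P=np.load(c+".npy"); x,y,z=[P[...,k] for k in range(3)]
    for a in((.433,-.428),(.328,-.305)):
        m=(np.hypot(x-a[0],y-a[1])<.06)&(z>.05); q=P[m]; t=q[q[:,2]>q[:,2].max()-.02]
        r=cv2.minAreaRect(t[:,:2].astype(np.float32)*1000)
        print(c,a,np.percentile(q[:,2],99).round(3),q.min(0).round(3),q.max(0).round(3),np.round(r[0]),np.round(r[1]),r[2])
from scipy.spatial.transform import Rotation as R
c=np.array([.4515,-.297]); 
for yaw in(10.3,190.3):
    a=np.radians(yaw); xa=np.array([np.cos(a),np.sin(a),0]); za=np.array([0,0,-1.]); M=np.c_[xa,np.cross(za,xa),za]
    print(yaw,solver.inverse_kinematics([*c,.103-.019],M),solver.inverse_kinematics([*c,.35],M))
n=np.array([-.4226*np.cos(np.radians(3.7)),.4226*np.sin(np.radians(3.7)),.9063]); mk=np.array([.518,-.0457,.111])
for yaw in (-30,0,30,60,90,-90,180):
    a=np.radians(yaw); z0=-n; x0=np.array([np.cos(a),np.sin(a),0]); x0-=z0*(x0@z0); x0/=np.linalg.norm(x0)
    print(yaw,solver.inverse_kinematics(mk+n*(.073-.01),np.c_[x0,np.cross(z0,x0),z0]))
E
```

```text
scene (0.433, -0.428) 0.186 [ 0.398 -0.453  0.053] [ 0.469 -0.4    0.188] [ 434. -427.] [67. 40.] 16.17469596862793
scene (0.328, -0.305) 0.187 [ 0.296 -0.337  0.053] [ 0.367 -0.274  0.188] [ 331. -306.] [40. 66.] 63.902137756347656
top (0.433, -0.428) 0.185 [ 0.396 -0.447  0.054] [ 0.466 -0.398  0.187] [ 430. -424.] [63. 42.] 14.893604278564453
top (0.328, -0.305) 0.185 [ 0.291 -0.331  0.055] [ 0.363 -0.271  0.186] [ 328. -303.] [41. 65.] 66.35047149658203
10.3 [ 0.6195154   0.46710629 -0.12352938  1.96423643  0.08472122  0.71509681
 -0.94595481] [ 0.65508957  0.17852936 -0.1561579   1.69166089  0.02888821  1.27364653
 -0.89811348]
190.3 [ 1.05336142  0.57396107 -0.68106581  1.93605033  0.49472851  0.80383308
  1.84814742] [ 1.10995643  0.24674806 -0.70457767  1.66425319  0.16533943  1.29140138
  2.1250979 ]
-30 [ 0.40722247  0.11262742 -0.4191171   2.32269851  0.25820081  0.28874747
 -2.36584773]
0 [ 0.51739559  0.12447593 -0.5340928   2.31689286  0.31570963  0.2943996
 -1.84637687]
30 [ 0.60730675  0.13618684 -0.62850824  2.3123871   0.36841462  0.30045202
 -1.3296129 ]
60 [ 0.6782328   0.14711115 -0.70358294  2.30900385  0.41442117  0.30648835
 -0.85466202]
90 [ 0.73514854  0.15724188 -0.76436953  2.30640809  0.45467113  0.31240513
 -0.41018835]
-90 [ 1.14868685  0.32613972 -1.25248515  2.29144567  0.90444349  0.44265555
  2.34325711]
180 [ 0.8766424   0.18989088 -0.91879992  2.30046448  0.57095916  0.33336465
  1.07187659]
```

```bash
cat >> h.py <<'E'
def down(yaw):
    a=np.radians(yaw); x=np.array([np.cos(a),np.sin(a),0]); z=np.array([0,0,-1.]); return np.c_[x,np.cross(z,x),z]
def face(n,yaw):
    z=-n; a=np.radians(yaw); x=np.array([np.cos(a),np.sin(a),0]); x=x-z*(x@z); x/=np.linalg.norm(x); return np.c_[x,np.cross(z,x),z]
E
python3 - <<'E'
from h import *
effector.release()
s=env.sense(); env.movel([s["ee_pos"][0],s["ee_pos"][1],.33],rate=.25)
env.reach([.42,-.30,.33],down(10.3))
img,P=cloud("wrist"); save(img,"w1",1.4)
x,y,z=[P[...,k] for k in range(3)]
near=(abs(x-.45)<.075)&(abs(y+.298)<.065)
for lo,hi in((.0035,.010),(.064,.074),(.128,.150)):
    m=near&(z>lo)&(z<hi); q=P[m]
    if len(q)>5:
        r=cv2.minAreaRect(q[:,:2].astype(np.float32)*1000); print(lo,len(q),np.round(r[0],1),np.round(r[1],1),r[2],np.median(q[:,2]))
s=env.sense();print(s["t"],s["ee_pos"],s["wrist_force"])
E
```

```text
0.0035 2126 [ 452.5 -298.3] [99.4 76.1] 10.47396183013916 0.006082582899519767
0.064 553 [ 450.6 -298.5] [59.7 41.8] 11.068193435668945 0.07020797522025546
0.128 1331 [ 451.4 -299.1] [44.7 28. ] 10.165733337402344 0.14078769704546557
4.2083 [ 0.41936794 -0.30133834  0.32970528] [-0.06982529 -0.3815592  -0.62816857]
```

View pics/w1.png

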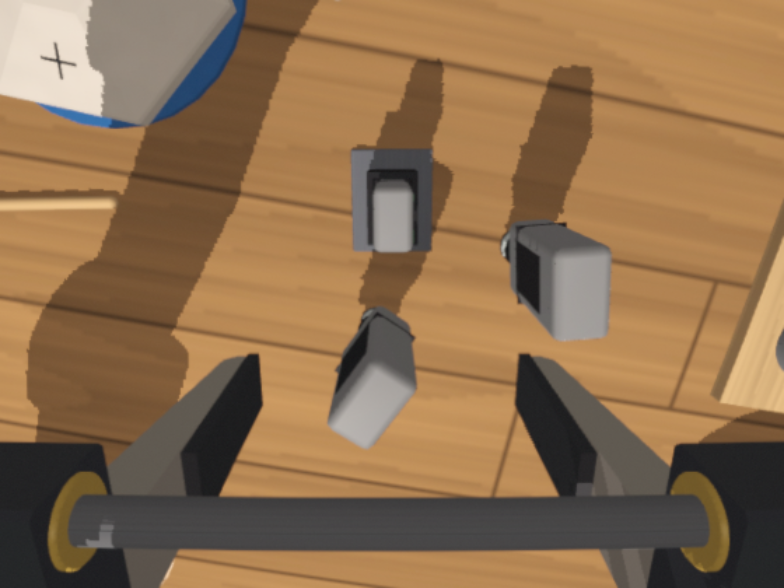

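The wrist view shows the meter in its stand at (393,200), look-alikes at (370,380) and (560,280), and the cross at (58,60). Fits agree with the known sizes, so I'll grasp at the higher point, which keeps the gripper body above the look-alike's top.

```bash
python3 - <<'E'
from h import *
D=down(10.4); g=np.array([.4512,-.298])
env.reach([*g,.24],D); e=np.array(env.sense()["ee_pos"]); print(e)
env.movel([*g,.104],D,rate=.1); s=env.sense(); print(s["ee_pos"],s["wrist_force"])
effector.grasp(25); s=env.sense(); print(s["gripper_width"],s["grasp_force"],s["ee_pos"],s["wrist_force"])
env.movel([*s["ee_pos"][:2],.20],D,rate=.08); env.pause(.3); s=env.sense(); print(s["t"],s["gripper_width"],s["grasp_force"],s["ee_pos"],s["wrist_force"])
env.movel([*s["ee_pos"][:2],.30],D,rate=.15)
# hover to view the mark
img,P=cloud("wrist"); save(img,"w2",1.4)
E
```

```text
[ 0.45082241 -0.29875134  0.24004681]
[ 0.4515965  -0.29826242  0.10459511] [-0.31930706 -0.50101449 -0.49590549]
0.028145651534407037 24.986540973186493 [ 0.45117564 -0.29796679  0.10394245] [-0.27002328 -0.8134755   0.03017995]
8.8167 0.027756975029116674 24.985730051994324 [ 0.45108053 -0.29789183  0.1997476 ] [-0.6533182   0.69444738 -1.65720167]
```

View pics/w2.png

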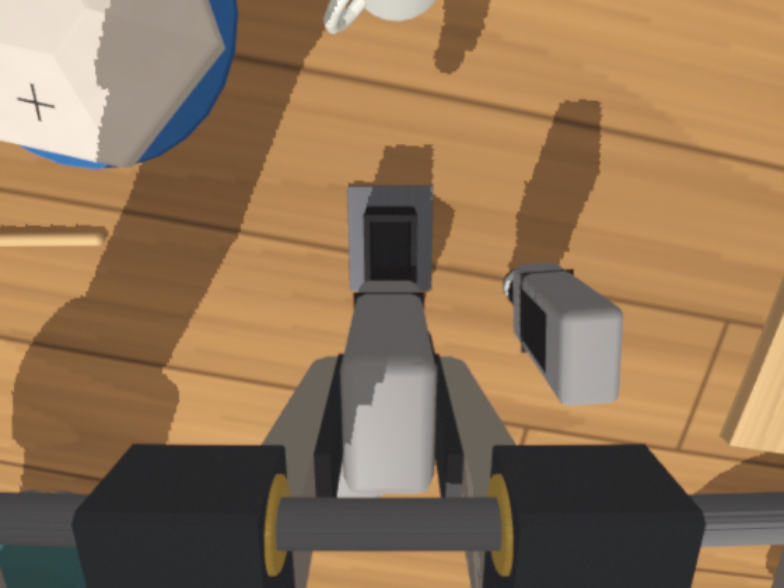

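Clear of the stand and upright in the hand: the meter is at (390,390) with the empty stand behind it at (390,235). Now I'll hover over the mould to refine the cross and face normal.

```bash
python3 - <<'E'
from h import *
env.reach([.42,-.10,.33],down(0)); env.pause(.3)
img,P=cloud("wrist"); save(img,"w3",1.4)
x,y,z=[P[...,k] for k in range(3)]; I=img.astype(int); g=I.sum(-1)
m=(np.hypot(x-.518,y+.046)<.024)&(z>.09)&(z<.14); q=P[m]; ce=np.median(q,0)
n=np.linalg.svd(q-q.mean(0))[2][2]; n*=np.sign(n[2]); print(m.sum(),ce.round(4),n.round(4),np.degrees(np.arccos(n[2])),np.degrees(np.arctan2(n[1],n[0])))
loc=cv2.medianBlur(img,21).astype(int).sum(-1); d=m&(g<loc-120)
k=P[d]; print("dark",d.sum(),k.mean(0).round(4),((k.max(0)+k.min(0))/2).round(4),np.ptp(k,axis=0).round(4))
r=cv2.minAreaRect(k[:,:2].astype(np.float32)*1000); print(r)
for f in (tip_of,search_frame): print([(np.round(r["at"],4),r["score"]) for r in f("wrist","mark")])
print("top",np.median(P[(np.hypot(x-.582,y+.049)<.02)][:,2]))
s=env.sense(); print(s["t"],s["ee_pos"],s["wrist_force"],s["moment"])
E
```

```text
1923 [ 0.5189 -0.0461  0.112 ] [-0.4309  0.0168  0.9022] 25.544648574124746 177.7737532044662
dark 118 [ 0.5176 -0.0453  0.1115] [ 0.5176 -0.046   0.1115] [0.0224 0.0251 0.0119]
((517.8692016601562, -44.749935150146484), (19.422574996948242, 19.5899715423584), 40.44593048095703)
[(array([ 0.5182, -0.0469,  0.1117]), 0.54)]
[(array([ 0.5166, -0.0471,  0.116 ]), 0.59)]
top 0.12567128083123114
10.9583 [ 0.42003178 -0.10036873  0.329839  ] [ 0.26644671  0.22112113 -1.66632524] [0.04270814 0.01633177 0.04405505]
```

View pics/w3.png

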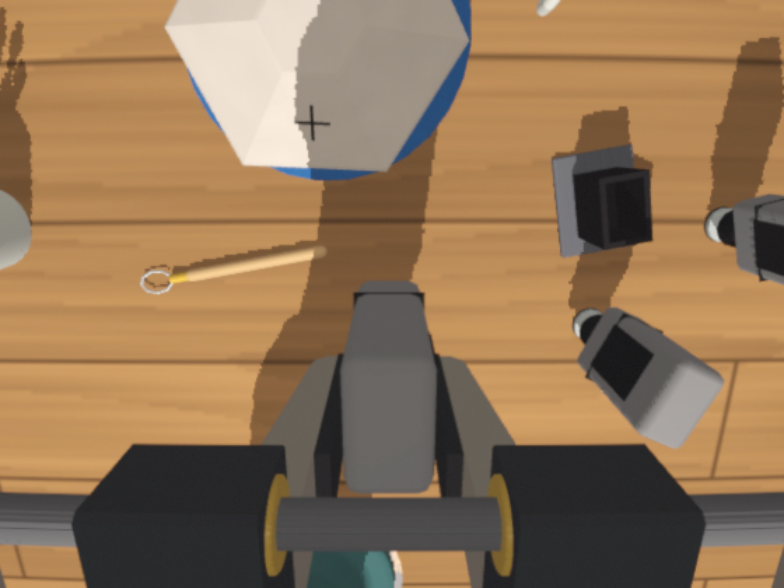

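The view shows the cross at (312,123) on the near face, loop tool below at (235,265), and the meter still square in the fingers. The cross is at (0.518, -0.0457, 0.1113), matching the expected height. I'll approach along the normal and press with force feedback.

```bash
cat >> h.py <<'E'
t,a=np.radians(25),np.radians(177); N=np.array([np.sin(t)*np.cos(a),np.sin(t)*np.sin(a),np.cos(t)])
MK=np.array([.518,-.0457,.1113]); L=.093; F=face(N,0)
def at(d): return MK+N*(L+d)
def fn(k=5):
    v=[]
    for _ in range(k): env.pause(.03); v.append(env.sense()["wrist_force"])
    return np.mean(v,0)
E
python3 - <<'E'
from h import *
effector.grasp(35)
env.reach(at(.05),F); env.movel(at(.012),F,rate=.06); env.pause(.3)
s=env.sense(); b=fn(10); np.save("b",b); print(s["t"],b,s["ee_pos"]-at(.012),np.degrees(np.arccos(s["tcp_rot"][:,2]@-N)))
d=.012
while d>-.016:
    d-=.001; env.movel(at(d),F,rate=.01); w=fn(3)-b; f=w@N
    e=env.sense()["ee_pos"]-at(d)
    print(round(d*1e3,1),f.round(2),(w-f*N).round(1),(e*1e3).round(1))
    if f>6.0: break
print(env.sense()["t"],d)
img,P=cloud("wrist"); save(img,"w4",1.4); img,P=cloud("scene"); save(img[190:330,170:380],"s4",3)
E
```

```text
12.9833 [ 0.1895497  -0.04771565 -1.36672748] [ 9.51714944e-05 -5.28732100e-05  3.36245714e-04] 0.03990926911176509
11.0 -0.46 [-0.1  0.2 -0.1] [-0.  0. -0.]
10.0 0.23 [-0.4  0.2 -0.2] [-0.  0. -0.]
9.0 0.06 [-0.6  0.  -0.3] [-0.  0. -0.]
8.0 -0.15 [-0.6 -0.  -0.3] [-0.  0. -0.]
7.0 -0.25 [-0.3 -0.2 -0.2] [ 0. -0. -0.]
6.0 0.31 [-0.2 -0.  -0.1] [-0.  0. -0.]
5.0 0.33 [-0.1  0.4 -0. ] [0. 0. 0.]
4.0 -0.15 [-0.1 -0.1 -0.1] [-0.  0. -0.]
3.0 0.1 [-0.2 -0.  -0.1] [-0.  0. -0.]
2.0 -0.0 [-0.5 -0.3 -0.2] [ 0. -0. -0.]
1.0 -0.34 [-0.1  0.3 -0.1] [ 0.  0. -0.]
-0.0 -0.31 [-0.4 -0.1 -0.2] [-0.  0. -0.]
-1.0 2.84 [-0.5  0.3 -0.2] [0.1 0.  0.1]
-2.0 3.16 [-0.5  0.5 -0.2] [ 0.1 -0.   0.1]
-3.0 3.54 [-0.   0.2 -0. ] [0.1 0.  0.1]
-4.0 3.63 [-0.4  0.5 -0.2] [0.1 0.  0.1]
-5.0 4.71 [-0.1 -0.3 -0. ] [ 0.1 -0.   0.1]
-6.0 4.87 [-0.2  0.1 -0.1] [ 0. -0.  0.]
-7.0 5.14 [-0.2  0.1 -0.1] [ 0.1 -0.   0. ]
-8.0 5.83 [ 0.5 -0.7  0.3] [ 0.1 -0.   0. ]
-9.0 6.48 [ 0.2 -0.5  0.1] [ 0. -0.  0.]
20.6667 -0.009000000000000005
```

View pics/w4.png

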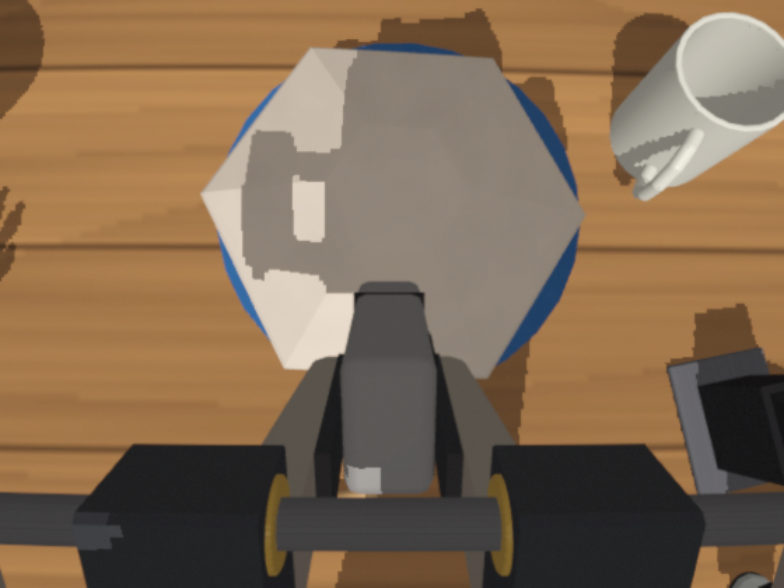

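View pics/s4.png

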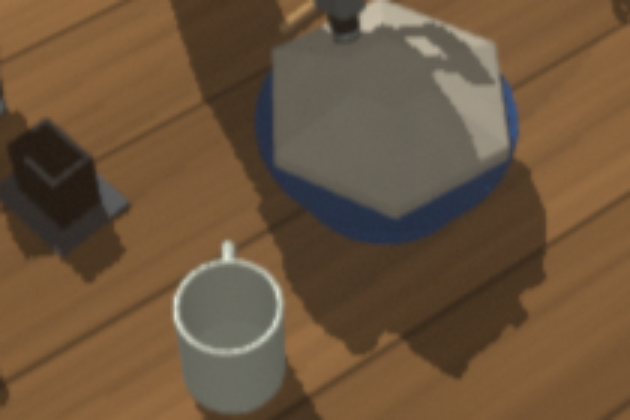

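The meter's foot is on the near slope in both views, the mould looks unmoved, and the force slope is the expected 0.4 N/mm. I'll press gently until the force rises on the nose stop.

```bash
python3 - <<'E'
from h import *
b=np.load("b.npy"); d=-.009
while d>-.0125:
    d-=.0005; env.movel(at(d),F,rate=.01); f=(fn(6)-b)@N; print(round(d*1e3,1),f.round(2))
    if f>7.8: break
env.pause(.5); w=fn(10)-b; s=env.sense()
img,P=cloud("wrist"); x,y,z=[P[...,k] for k in range(3)]
p=P[(np.hypot(x-.58,y+.049)<.13)&(z>.092)&(z<.13)][:,:2]*1000
print("force",w@N,s["t"],s["grasp_force"],s["gripper_width"],np.abs(s["joint_velocities"]).max(),cv2.minEnclosingCircle(p.astype(np.float32)))
E
```

```text
-9.5 6.34
-10.0 6.44
-10.5 7.63
-11.0 9.13
force 9.331719384822778 23.4 34.991857409477234 0.027907418442485392 0.0016703566688364758 ((580.1591186523438, -49.29304885864258), 109.74661254882812)
```

```bash
python3 -c "
from h import *
print(workorder.finish_job()); print(env.sense()['t'])"
```

```text
the job is handed in; nothing more can be done
None
the job is handed in; nothing more can be done
```

I handed the job in at about 23 s with the meter held square on the cross and its foot pressed home at about 9 N by the wrist force sensor; the mould looked unmoved, but no verdict came back.

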